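Turn the craft turntable until the stamp faces the pointer

ROBOT

A 7-joint arm with a two-finger parallel gripper is mounted at the origin on a cart in front of the work surface, level with it; the furniture and walls round the work are solid. World frame = base frame: x ahead of the robot, y to its left, z up, the work surface at z = 0. Lengths are in mm, angles in rad, forces in N, time in s.
With the tool pointing down it reaches from about 425 to 1025 mm from the base axis. Payload 9.4 kg.
Tool frame: the origin (TCP) lies on the centre line of the jaws, within the pads' length; the fingertips stand 22 mm ahead of it and the grasp point (between the pads) lies 3 mm ahead of it (r.finger_overhang is the distance from the TCP to the fingertips, in mm); z points along the fingers, y is the line along which they close (so a half turn about z gives the same grasp; the last joint's range is limited). The gripper opens to 85 mm and grips with 20 to 120 N. Pads are 22 mm wide; open, the fingers measure 114 mm over their backs; the gripper's body (76 mm by 85 mm) begins 54 mm behind the grasp point. The pads swing forward as they close: fully open they stand 13 mm farther back than shut.
Start: joints at [-1.197, 0.599, -0.003, 1.599, 0.002, 0.943, -0.08], TCP at [315.875, 652.57, 253.275] pointing down, gripper open.
Joint ranges: [-2.57, 2.57], [-0.35, 1.97], [-1.29, 1.29], [0.11, 2.56], [-1.05, 4.19], [0.11, 1.86], [-2.63, 2.63]. Speed limits (rad/s): [2.22, 2.22, 3.01, 3.01, 3.14, 3.14, 3.14].

INTERFACE

Orientations are given as a unit quaternion [x, y, z, w].
In Python, from cell import r, viewer, boxes_of, trace gives the robot as it stands.
- The arm moves only by the tool move_arm, never from a script. Its arguments are lists of equal length, an entry for each row: "linear": the shift along the tool's x, y, z in units of 0.3 m (1.0 is 0.3 m), a list of three; "turn": the turn, a rotation vector about the tool's x, y, z in units of 90 degrees (1.0 is 90 degrees), a list of three. In form: {"linear": [[tx, ty, tz], ...], "turn": [[wx, wy, wz], ...]}. A call has 1 to 10 rows; each row is the pose to reach, as a shift and turn from the pose commanded when the call began, along the tool's axes at that moment; what a row does not reach only later rows make up. A row lasts 1/12 s, in which the tool goes at most 41.7 mm and 7.16 degrees, less where a joint would pass 70% of its speed; a pose out of reach is approached as far as the arm can. A call with a number of a shift or a turn outside -1 to 1 is refused whole. A call with a gripper value outside its range is refused whole. "fingers" is the gripper's target within -1 to 1 (shut at 1, half-way at 0, fully open at -1), set as the call begins (left out, the last holds). The fingers move at their own pace and stop on an object; "force" is the grip in N (left out, the last holds). Time passes only in rows, so rows that repeat a pose let the fingers close. It gives the time, the measured TCP pose, the force, the opening and the grip force at its end, in the units of the state.
- r.state(): the state, without advancing time (a new reading comes with each control period).
- viewer.camera(name): name is "scene" or "top" or "wrist"; returns a dict with "pixels" (400x640x3 uint8, red, green, blue), "K" (3x3 intrinsics, pixels), "D" ([k1, k2, p1, p2, k3] as OpenCV has them; the pictures are not rectified), "camera_from_world" (4x4, takes a point from world to camera coordinates); the wrist camera has in their place "mount" (4x4, takes a point from camera to tool coordinates, whose origin is the TCP and whose axes are the flange's). Camera axes: x right, y up, looking along -z (the intrinsics and any distortion apply to the point x, -y, -z); pixel columns grow to the right and rows downward; lengths in mm; the calibration is good to about 2 mm. A picture is of the moment at which its call begins: read the wrist's pose just before it. There is no depth.
- r.job_done(): hands the job in; it is judged then, once.
Trained networks look in a picture, given as the dict that the camera call returned (one of the last four; its "shot" number tells which), for a name from the list of things; names that differ only in an ending like _2 or _b are one class to them, and where a whole thing is asked for, a point or a joint stands for the part that bears it (a point fixed in the world has none). Each returns a list of dicts, best first, with "score" (0 to 1); they miss things now and then, are a little off and sometimes report something else, mostly with a low value. They report only what shows in the picture. A call takes as long as a camera call. They do not tell look-alikes from the thing itself.
- boxes_of(name, picture): "extent" ([left, top, right, bottom] in pixels, round what is visible of it).
- trace(name, picture): "region" (400x640 bool, what is visible of it) and "extent" ([left, top, right, bottom] in pixels, round what is visible of it).
The state is a dict: "t": time; "joint_positions": joint angles; "dq": joint speeds; "tau": joint torques, N m; "tcp_pos": TCP position; "ee_rot": TCP orientation; "contact_force": force on the tool from outside, world axes, zero at the start; "torque": the same for the moment, N m; "finger_gap": finger opening in mm; "finger_force": force on a finger pad.
Only numpy, scipy, OpenCV 4.12 (cv2) and the standard library are available. Lean on these libraries where they do the work, as an engineer would, in place of code of your own. Each camera call takes 0.05 s, during which the arm holds its last target. There are 200 camera calls.

TASK

The craft turntable has a flat pointer at its foot that marks its front. Push the turntable round, either way, gently with the fingertips at its rim, where it has upright pegs for this, until the hand stamp stands directly in line with the pointer at the front, and leave it there at rest. Do not pinch the turntable, do not touch or lift the things in the tray, and leave the things standing round it alone.

Things in the scene. Friction and masses are not known exactly. Their poses are not given: they have to be found in the camera images.
- foot: Fixed dark steel foot: a disc 170 mm across, 11 mm high, under the tray, with a flat pointer bar (22 mm wide, 7 mm high) along its -x axis, out from under the tray to 182 mm from the axis, ending in a 36 mm round. Origin: on the turning axis, at table height; z up. Its -x axis is the front and points toward the robot, within about 0.4 rad.
- tray: Round wooden tray that turns freely either way on the foot: 224 mm across, wall 5 mm; underside 13, inner floor 21, wall top 35 mm above the table. Dividers (5 mm thick, top 41 mm above the table) along its x and y axes make four quarters, one thing in each. Origin: turning axis, underside; axes turn with the tray. About 1 N at a peg turns it; it stops almost at once when not pushed.
- peg_top (a point): Centre of the top, 67 mm above the table, of the finger peg on the tray's +x axis. Four such pegs, on its +x, +y, -x and -y axes (at the divider ends), stand upright outside the wall: 16 mm diameter, axis 132 mm from the turning axis, rising from ears (22 mm wide, reaching to 143 mm from the axis, top 21 mm above the table); gap from peg to wall 12 mm.
- stamp: Wooden hand stamp, the thing to bring to the front: block 34 x 50 x 24 mm with a turned knob handle (25 mm diameter) on top, 57 mm high in all. Stands loose in one quarter of the tray, its centre about 65 mm from the turning axis and about midway between two dividers; any yaw. Origin: centre of its underside, on the tray floor.
- spool_1: Spool of thread, 28 mm diameter, 38 mm high, standing loose in another quarter of the tray; origin at its underside, 8 mm in -x from the spool's axis (its own x), so 8 mm off the centre.
- eraser: Flat eraser, 20 x 40 x 13 mm, lying loose in another quarter of the tray; origin at the centre of its underside.
- paint_orange: Small paint bottle, 38 mm diameter, 75 mm high (its cap ends 96 mm above the table), standing loose in another quarter of the tray; origin at the centre of its underside.
- ink_pad: Shut ink pad box, 61 x 84 x 21 mm, lying on the table to the left of the turntable; bystander, loose; origin at the centre of its underside.
- glue_stick: Glue stick with its cap on, 23 mm diameter, 89 mm high, standing upright to the right of the turntable; bystander, loose; origin at the centre of its underside.
There are look-alikes about, which are no part of the job. What is shaped like the paint_orange but green or red is not meant.

How it is judged (in metres and radians):
At the end, for the whole second after the job is handed in: The stamp's centre is on the pointer side, at least 35 mm in front of the turning axis and within 14 mm of the pointer's centre line; the tray is at rest (under 0.05 rad/s); the four things stand in the tray as they did; bystanders moved less than 20 mm (x of stamp in the frame of foot below -0.035 m and y of stamp in the frame of foot between -0.014 and 0.014 m and angular speed of tray below 0.05 rad/s and horizontal distance between each of stamp, spool_1, eraser, paint_orange and tray below 0.1 m and z of each of stamp, spool_1, eraser, paint_orange in the frame of tray below 0.014 m and angle between each of stamp, spool_1, eraser, paint_orange's own z axis and vertical below 0.2 rad and distance of each of ink_pad, glue_stick from where it was at the start of the episode below 0.02 m); the robot touches nothing.
It fails at once if the robot touches a thing in the tray (over 0.5 N) (contact force between any of the arm, the fingers and stamp above 0.5 N or contact force between any of the arm, the fingers and spool_1 above 0.5 N or contact force between any of the arm, the fingers and eraser above 0.5 N or contact force between any of the arm, the fingers and paint_orange above 0.5 N).
It fails at once if a thing is lifted out of the tray (z of any of stamp, spool_1, eraser, paint_orange in the frame of tray above 0.02 m).
It fails at once if a bystander beside the turntable is moved or knocked over (distance of any of ink_pad, glue_stick from where it was at the start of the episode above 0.02 m or angle between any of ink_pad, glue_stick's own z axis and vertical above 0.3 rad).
It fails at once if the tray is pinched or pushed hard (over 25 N) (contact force between the fingers and tray above 25 N).
It also fails if it takes over 72 s, if anything falls off the work surface, if the arm or the gripper's body presses on something with over 40 N, if the wrist force passes 120 N, or if a joint passes its speed limit or range.

## Working session

There is one attempt and no reset: what is moved stays moved. The work goes in short steps, Python scripts to look and compute and a tool call to move; the robot and the scene stay as the last step left them, time stands still between calls to the robot, and variables do not carry over. Pictures are saved under pics/ and viewed, at most 10 in all, crops included, and the job is handed in when it is done.

Besides the shell and the picture viewer there is one more tool, called by a JSON object that holds its "op" and its "data". move_arm: Moves the arm, as the interface text tells. Its arguments: {"type":"object","properties":{"linear":{"type":"array","items":{"type":"array","items":{"type":"number","minimum":-1,"maximum":1}}},"turn":{"type":"array","items":{"type":"array","items":{"type":"number","minimum":-1,"maximum":1}}},"fingers":{"type":"number"},"force":{"type":"number"}},"required":["linear","turn"]}

```bash
mkdir -p pics; cat > h.py <<'E'
import numpy as np, cv2
from cell import r, viewer, boxes_of, trace
def ray(c,uv):
    p=cv2.undistortPoints(np.array([[uv]],float),c['K'],np.array(c['D'],float))[0,0]
    M=np.linalg.inv(c['camera_from_world']); d=M[:3,:3]@np.array([p[0],-p[1],-1]); return M[:3,3],d
def at(c,uv,z):
    o,d=ray(c,uv); return o+d*(z-o[2])/d[2]
def px(c,P):
    q=(c['camera_from_world']@np.r_[P,1])[:3]; q=q*[1,-1,-1]
    return cv2.projectPoints(q[None],np.zeros(3),np.zeros(3),c['K'],np.array(c['D'],float))[0].ravel()
def save(c,n,crop=None,s=1):
    im=c['pixels'][:,:,::-1]
    if crop: im=im[crop[1]:crop[3],crop[0]:crop[2]]
    cv2.imwrite('pics/'+n,cv2.resize(im,None,fx=s,fy=s,interpolation=cv2.INTER_CUBIC))
E
python3 - <<'E'
from h import *
s=r.state();print(s['t'],s['tcp_pos'],s['ee_rot'])
for n in('top','scene'):
    c=viewer.camera(n);save(c,n+'0.png')
    print(n,np.linalg.inv(c['camera_from_world'])[:3,3])
    for k in('foot','tray','peg_top','stamp','spool_1','eraser','paint_orange','ink_pad','glue_stick'):
        print(k,[(round(b['score'],2),np.round(b['extent']).tolist(),) for b in boxes_of(k,c)[:3]])
E
```

```text
0.0 [315.70343105 652.15282695 252.41694088] [ 2.23496330e-01  9.74704451e-01 -7.82157045e-04 -1.12720625e-04]
top [ 380.2335989   -79.85749229 1039.07820367]
foot [(0.75, [337.0, 230.0, 347.0, 258.0])]
tray [(0.83, [270.0, 132.0, 373.0, 242.0])]
peg_top [(0.73, [269.0, 133.0, 375.0, 240.0])]
stamp [(0.64, [292.0, 167.0, 310.0, 188.0])]
spool_1 [(0.54, [342.0, 193.0, 358.0, 204.0])]
eraser [(0.43, [329.0, 159.0, 341.0, 173.0])]
paint_orange [(0.78, [292.0, 262.0, 311.0, 274.0]), (0.56, [230.0, 196.0, 245.0, 218.0]), (0.55, [328.0, 269.0, 344.0, 287.0])]
ink_pad [(0.83, [164.0, 201.0, 198.0, 222.0])]
glue_stick [(0.51, [451.0, 206.0, 472.0, 220.0])]
scene [ 109.14019232 -762.71007303  857.43932935]
foot [(0.57, [284.0, 238.0, 305.0, 256.0])]
tray [(0.66, [286.0, 176.0, 370.0, 244.0]), (0.44, [294.0, 188.0, 310.0, 216.0])]
peg_top [(0.82, [283.0, 173.0, 372.0, 243.0])]
stamp [(0.39, [284.0, 171.0, 371.0, 243.0])]
spool_1 [(0.54, [329.0, 217.0, 338.0, 236.0]), (0.43, [346.0, 204.0, 358.0, 214.0])]
eraser []
paint_orange [(0.86, [245.0, 214.0, 259.0, 245.0]), (0.75, [252.0, 240.0, 269.0, 262.0]), (0.58, [263.0, 158.0, 274.0, 185.0])]
ink_pad [(0.74, [224.0, 143.0, 257.0, 169.0]), (0.25, [330.0, 219.0, 337.0, 235.0])]
glue_stick [(0.78, [394.0, 287.0, 409.0, 318.0])]
```

View pics/top0.png

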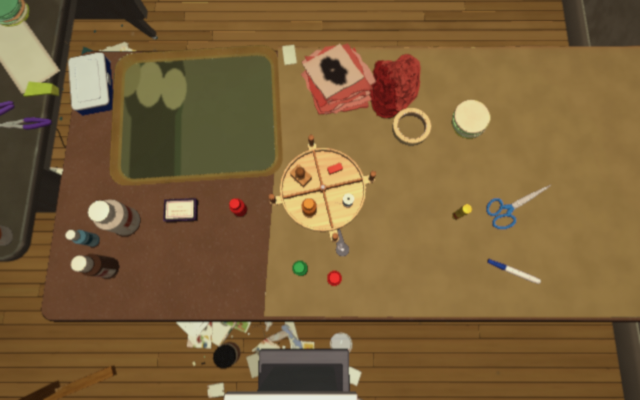

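View pics/scene0.png

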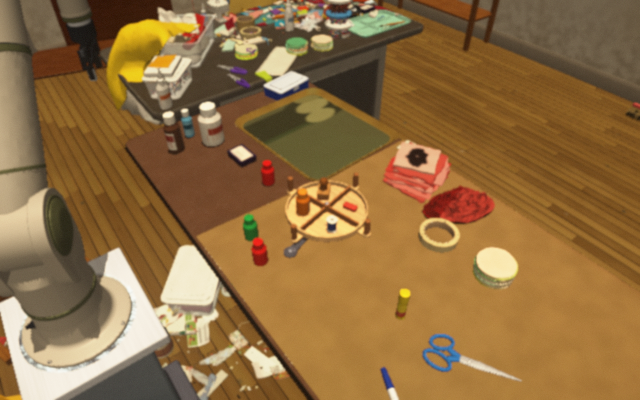

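The tray is centred near (322,189) in the top view. The stamp is at (301,176), the orange bottle (308,206), spool (348,199), eraser (335,168) and pointer end (342,249). The green and red bottles at (300,268), (334,278) and (237,207) are look-alikes standing outside. I'll enlarge and measure.

```bash
python3 - <<'E'
from h import *
c=viewer.camera('top');save(c,'crop1.png',(220,120,380,290),3.5)
for n,uv,z in(('ptr',(342,249),7),('tray',(322,189),35),('stamp',(301,174),57),('pegs L',(270.5,199.5),67),('R',(374,177),67),('T',(311,138.5),67),('B',(334,239),67),('green',(300,266),90),('red',(334,277),90),('red2',(236,205),90),('ink',(181,210),21),('glue',(466,208),89)):
    print(n,at(c,uv,z).round())
for k in('stamp','foot','tray'):
    for t in trace(k,c)[:1]:
        v,u=np.nonzero(t['region']);print(k,u.mean(),v.mean(),t['extent'])
E
```

```text
ptr [ 494. -126.    7.]
tray [647. -75.  35.]
stamp [681. -21.  57.]
pegs L [611.  54.  67.]
R [ 670. -206.   67.]
T [774. -46.  67.]
B [ 512. -104.   67.]
green [445. -23.  90.]
red [ 420. -103.   90.]
red2 [592. 134.  90.]
ink [595. 292.  21.]
glue [ 585. -424.   89.]
stamp 300.75357142857143 175.32857142857142 [290.2, 164.5, 312.7, 190.2]
foot 340.9288888888889 245.67555555555555 [337.3, 229.0, 348.0, 257.1]
tray 341.3520408163265 246.74489795918367 [336.5, 228.1, 346.5, 257.7]
```

View pics/crop1.png

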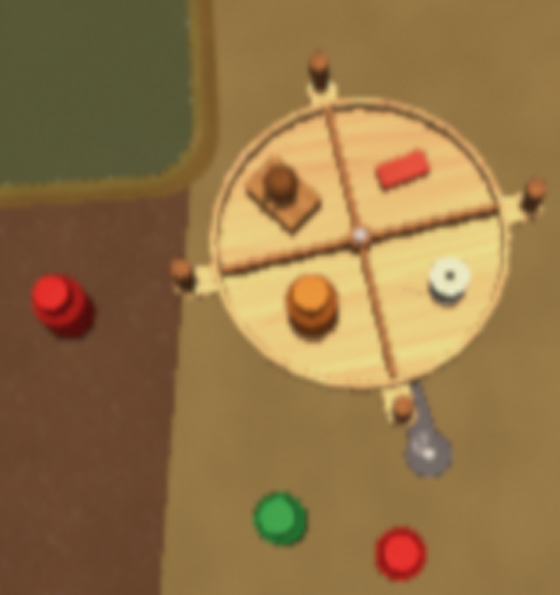

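The stamp is the brown block with the knob, at crop (282,195). The pointer round is at crop (428,453). The axis is at about (642,-76), the stamp at about 55° and the pointer at about 199°. I'll push the far peg, now at 13°, counter-clockwise by about 144°.

{"op": "move_arm", "data": {"linear": [[-0.9,-0.58,0],[-0.9,-0.58,0],[-0.9,-0.58,0],[-0.9,-0.58,0],[-0.9,-0.58,0],[-0.9,-0.58,0],[-0.9,-0.58,0],[-0.9,-0.58,0],[-0.9,-0.58,0],[-0.9,-0.58,0]], "turn": [[0,0,0.7],[0,0,0.7],[0,0,0.7],[0,0,0.7],[0,0,0.7],[0,0,0.7],[0,0,0.7],[0,0,0.7],[0,0,0.7],[0,0,0.7]], "fingers": 1, "force": 20}}

```text
t: 2.03
tcp_pos: [484.4, 376.3, 253.7]
ee_rot: [0.703, 0.711, 0.0, 0.0]
contact_force: [-0.2, 0.3, -0.7]
finger_gap: -0.2
finger_force: 0.0
```

```bash
cat > g.py <<'E'
from h import *
from scipy.spatial.transform import Rotation as R
C=np.array([642,-75.5])
def now():
    s=r.state(); M=R.from_quat(s['ee_rot']).as_matrix()
    phi=np.degrees(np.arctan2(M[1,0],M[0,0])); d=s['tcp_pos'][:2]-C
    print('t',round(s['t'],2),np.round(s['tcp_pos'],1),'phi',round(phi,1),'polar',np.hypot(*d).round(1),np.degrees(np.arctan2(d[1],d[0])).round(1),'F',np.round(s['contact_force'],1),'gap',s['finger_gap'],'ov',r.finger_overhang,'q',np.round(s['joint_positions'],2))
    return s['tcp_pos'],M,phi
def rel(P,phi):
    p,M,f=now0; return np.round(M.T@(np.array(P)-p)/300,3).tolist(),round((f-phi)/90,3)
def polar(th,rad,z): a=np.radians(th); return [C[0]+rad*np.cos(a),C[1]+rad*np.sin(a),z]
now0=now()
E
python3 - <<'E'
from g import *
print(rel(polar(-8,136,200),-8))
E
```

```text
t 2.03 [484.4 376.3 253.7] phi 90.7 polar 478.5 109.2 F [-0.2  0.3 -0.7] gap -0.16443203151855487 ov 22.0 q [-0.96  0.48  0.31  1.88 -0.19  0.81 -0.54]
([-1.581, 0.955, 0.18], np.float64(1.097))
```

{"op": "move_arm", "data": {"linear": [[-0.95,0.57,0],[-0.95,0.57,0],[-0.95,0.57,0],[-0.95,0.57,0],[-0.95,0.57,0],[-0.95,0.57,0],[-0.95,0.57,0],[-0.95,0.57,0],[-0.95,0.57,0],[-0.95,0.57,0]], "turn": [[0,0,0.7],[0,0,0.7],[0,0,0.7],[0,0,0.7],[0,0,0.7],[0,0,0.7],[0,0,0.7],[0,0,0.7],[0,0,0.7],[0,0,0.7]]}}

```text
t: 2.87
tcp_pos: [660.8, 95.4, 252.9]
ee_rot: [0.97, 0.242, -0.0, 0.0]
contact_force: [-0.5, 0.8, -0.3]
finger_gap: 0.0
finger_force: 0.0
```

```bash
python3 - <<'E'
from g import *
print(rel(polar(-8,136,140),-8))
E
```

```text
t 2.87 [660.8  95.4 252.9] phi 28.0 polar 171.9 83.7 F [-0.5  0.8 -0.3] gap 0.04848498582004975 ov 22.0 q [-0.61  0.59  0.61  1.77 -0.41  0.91 -0.91]
([0.045, 0.74, 0.377], np.float64(0.399))
```

{"op": "move_arm", "data": {"linear": [[0.045,0.74,0.1],[0.045,0.74,0.1],[0.045,0.74,0.1],[0.045,0.74,0.1],[0.045,0.74,0.1],[0.045,0.74,0.1],[0.045,0.74,0.377],[0.045,0.74,0.377],[0.045,0.74,0.377],[0.045,0.74,0.377]], "turn": [[0,0,0.4],[0,0,0.4],[0,0,0.4],[0,0,0.4],[0,0,0.4],[0,0,0.4],[0,0,0.4],[0,0,0.4],[0,0,0.4],[0,0,0.4]]}}

```text
t: 3.7
tcp_pos: [775.5, -89.3, 138.0]
ee_rot: [0.998, -0.065, -0.003, -0.001]
contact_force: [0.1, -0.5, 1.0]
finger_gap: 0.2
finger_force: 0.0
```

```bash
python3 - <<'E'
from g import *
print(rel(polar(-8,136,65),-8))
c=viewer.camera('top');save(c,'crop2.png',(220,120,380,290),3.5)
c=viewer.camera('scene');save(c,'crop2s.png',(230,130,430,280),3.5)
E
```

```text
t 3.7 [775.5 -89.3 138. ] phi -7.5 polar 134.2 -5.9 F [ 0.1 -0.5  1. ] gap 0.20770827801467776 ov 22.0 q [-0.31  0.88  0.67  1.56 -0.64  0.93 -1.13]
([0.007, 0.017, 0.243], np.float64(0.006))
```

View pics/crop2s.png

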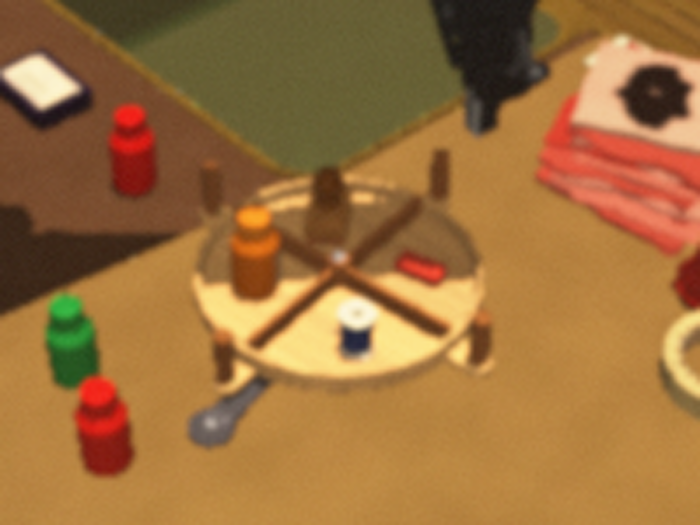

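The fingers are over the far side, behind the far peg (crop 440,170), and clear of everything, so I'll descend.

{"op": "move_arm", "data": {"linear": [[0.007,0.017,0.12],[0.007,0.017,0.24],[0.007,0.017,0.24],[0.007,0.017,0.24],[0.007,0.017,0.24]], "turn": [[0,0,0],[0,0,0],[0,0,0],[0,0,0],[0,0,0]]}}

```text
t: 4.22
tcp_pos: [779.6, -97.9, 71.7]
ee_rot: [0.998, -0.068, 0.002, 0.0]
contact_force: [0.4, -0.4, 0.2]
finger_gap: 0.1
finger_force: 0.0
```

```bash
cat >> g.py <<'E'
def arc(start,stop,n,rad=136,z=65,turn=True):
    L,T=[],[]
    for th in np.linspace(start,stop,n+1)[1:]:
        l,t=rel(polar(th,rad,z),th if turn else now0[2]); L.append(l);T.append([0,0,float(t)])
    print(L);print(T)
E
python3 - <<'E'
from g import *
arc(-8,10,10)
E
```

```text
t 4.22 [779.6 -97.9  71.7] phi -7.8 polar 139.4 -9.3 F [ 0.4 -0.4  0.2] gap 0.09545099465229466 ov 22.0 q [-0.28  0.95  0.62  1.58 -0.69  0.83 -1.08]
[[-0.011, -0.024, 0.022], [-0.012, -0.039, 0.022], [-0.013, -0.053, 0.022], [-0.015, -0.067, 0.022], [-0.017, -0.081, 0.022], [-0.019, -0.095, 0.022], [-0.022, -0.109, 0.022], [-0.025, -0.123, 0.022], [-0.029, -0.137, 0.022], [-0.033, -0.15, 0.022]]
[[0, 0, -0.017], [0, 0, -0.037], [0, 0, -0.057], [0, 0, -0.077], [0, 0, -0.097], [0, 0, -0.117], [0, 0, -0.137], [0, 0, -0.157], [0, 0, -0.177], [0, 0, -0.197]]
```

{"op": "move_arm", "data": {"linear": [[-0.011,-0.024,0.015],[-0.012,-0.039,0.015],[-0.013,-0.053,0.015],[-0.015,-0.067,0.015],[-0.017,-0.081,0.015],[-0.019,-0.095,0.015],[-0.022,-0.109,0.015],[-0.025,-0.123,0.015],[-0.029,-0.137,0.015],[-0.033,-0.15,0.015]], "turn": [[0,0,-0.017],[0,0,-0.037],[0,0,-0.057],[0,0,-0.077],[0,0,-0.097],[0,0,-0.117],[0,0,-0.137],[0,0,-0.157],[0,0,-0.177],[0,0,-0.197]]}}

```text
t: 5.05
tcp_pos: [774.2, -51.6, 63.7]
ee_rot: [0.996, 0.088, -0.0, 0.0]
contact_force: [-0.7, -1.3, 0.9]
finger_gap: -0.2
finger_force: 0.4
```

```bash
python3 - <<'E'
from g import *
arc(10,35,10)
c=viewer.camera('scene');save(c,'crop3s.png',(230,130,430,280),3.5)
E
```

```text
t 5.05 [774.2 -51.6  63.7] phi 10.1 polar 134.3 10.2 F [-0.7 -1.3  0.9] gap -0.22380528380528578 ov 22.0 q [-0.3   0.93  0.54  1.61 -0.62  0.78 -0.88]
[[0.005, -0.018, -0.004], [0.004, -0.038, -0.004], [0.002, -0.057, -0.004], [-0.001, -0.077, -0.004], [-0.005, -0.096, -0.004], [-0.01, -0.115, -0.004], [-0.015, -0.134, -0.004], [-0.022, -0.153, -0.004], [-0.029, -0.172, -0.004], [-0.037, -0.19, -0.004]]
[[0, 0, -0.027], [0, 0, -0.055], [0, 0, -0.082], [0, 0, -0.11], [0, 0, -0.138], [0, 0, -0.166], [0, 0, -0.194], [0, 0, -0.221], [0, 0, -0.249], [0, 0, -0.277]]
```

View pics/crop3s.png

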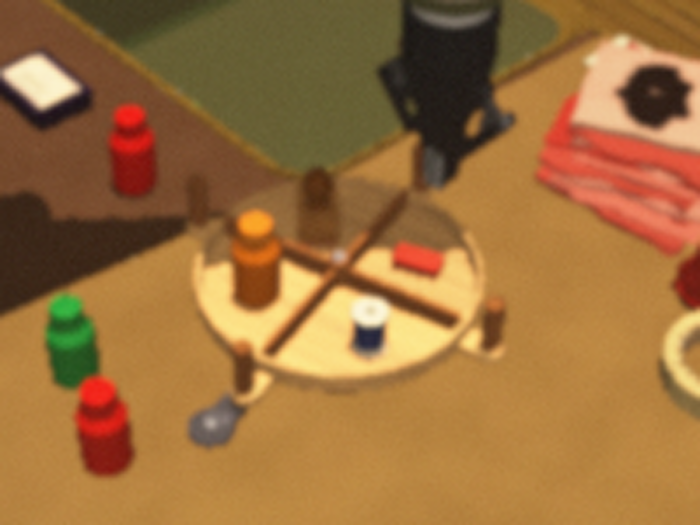

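The push works: the peg has moved on and the force is about 1.5 N. I'll continue the arc at 3° per row.

{"op": "move_arm", "data": {"linear": [[0.0,-0.024,0],[-0.002,-0.047,0],[-0.005,-0.071,0],[-0.009,-0.094,0],[-0.014,-0.117,0],[-0.021,-0.14,0],[-0.029,-0.162,0],[-0.038,-0.184,0],[-0.048,-0.206,0],[-0.06,-0.227,0]], "turn": [[0,0,-0.033],[0,0,-0.067],[0,0,-0.1],[0,0,-0.133],[0,0,-0.167],[0,0,-0.2],[0,0,-0.233],[0,0,-0.267],[0,0,-0.3],[0,0,-0.333]]}}

```text
t: 5.93
tcp_pos: [744.7, 12.3, 63.7]
ee_rot: [0.94, 0.342, 0.0, 0.0]
contact_force: [0.0, -1.5, 0.4]
finger_gap: 0.2
finger_force: 0.5
```

```bash
python3 - <<'E'
from g import *
arc(40,70,10)
E
```

```text
t 5.93 [744.7  12.3  63.7] phi 40.0 polar 135.1 40.5 F [ 0.  -1.5  0.4] gap 0.1940978383842378 ov 22.0 q [-0.33  0.87  0.4   1.69 -0.49  0.69 -0.54]
[[0.002, -0.02, -0.004], [0.0, -0.043, -0.004], [-0.003, -0.067, -0.004], [-0.007, -0.09, -0.004], [-0.012, -0.113, -0.004], [-0.019, -0.136, -0.004], [-0.027, -0.159, -0.004], [-0.036, -0.18, -0.004], [-0.046, -0.202, -0.004], [-0.058, -0.223, -0.004]]
[[0, 0, -0.033], [0, 0, -0.066], [0, 0, -0.1], [0, 0, -0.133], [0, 0, -0.166], [0, 0, -0.2], [0, 0, -0.233], [0, 0, -0.266], [0, 0, -0.3], [0, 0, -0.333]]
```

Tracking is accurate, so I'll continue.

{"op": "move_arm", "data": {"linear": [[0.0,-0.024,0],[-0.002,-0.047,0],[-0.005,-0.071,0],[-0.009,-0.094,0],[-0.014,-0.117,0],[-0.021,-0.14,0],[-0.029,-0.162,0],[-0.038,-0.184,0],[-0.048,-0.206,0],[-0.06,-0.227,0]], "turn": [[0,0,-0.033],[0,0,-0.067],[0,0,-0.1],[0,0,-0.133],[0,0,-0.167],[0,0,-0.2],[0,0,-0.233],[0,0,-0.267],[0,0,-0.3],[0,0,-0.333]]}}

```text
t: 6.77
tcp_pos: [687.4, 53.0, 63.8]
ee_rot: [0.819, 0.574, 0.0, 0.0]
contact_force: [1.0, -1.4, 0.3]
finger_gap: -0.0
finger_force: 0.4
```

{"op": "move_arm", "data": {"linear": [[0.0,-0.024,0],[-0.002,-0.047,0],[-0.005,-0.071,0],[-0.009,-0.094,0],[-0.014,-0.117,0],[-0.021,-0.14,0],[-0.029,-0.162,0],[-0.038,-0.184,0],[-0.048,-0.206,0],[-0.06,-0.227,0]], "turn": [[0,0,-0.033],[0,0,-0.067],[0,0,-0.1],[0,0,-0.133],[0,0,-0.167],[0,0,-0.2],[0,0,-0.233],[0,0,-0.267],[0,0,-0.3],[0,0,-0.333]]}}

```text
t: 7.6
tcp_pos: [617.3, 59.7, 63.8]
ee_rot: [0.643, 0.766, 0.0, 0.0]
contact_force: [1.3, 0.2, -0.1]
finger_gap: 0.7
finger_force: 0.3
```

```bash
python3 - <<'E'
from g import *
arc(100,130,10)
c=viewer.camera('scene');save(c,'crop4s.png',(230,130,430,280),3.5)
E
```

```text
t 7.6 [617.3  59.7  63.8] phi 100.0 polar 137.5 100.4 F [ 1.3  0.2 -0.1] gap 0.6691772896429252 ov 22.0 q [-0.26  0.73  0.1   1.98 -0.16  0.44  0.14]
[[-0.006, -0.021, -0.004], [-0.007, -0.044, -0.004], [-0.01, -0.068, -0.004], [-0.015, -0.091, -0.004], [-0.02, -0.114, -0.004], [-0.027, -0.137, -0.004], [-0.035, -0.16, -0.004], [-0.044, -0.181, -0.004], [-0.054, -0.203, -0.004], [-0.066, -0.224, -0.004]]
[[0, 0, -0.033], [0, 0, -0.067], [0, 0, -0.1], [0, 0, -0.133], [0, 0, -0.167], [0, 0, -0.2], [0, 0, -0.233], [0, 0, -0.267], [0, 0, -0.3], [0, 0, -0.333]]
```

View pics/crop4s.png

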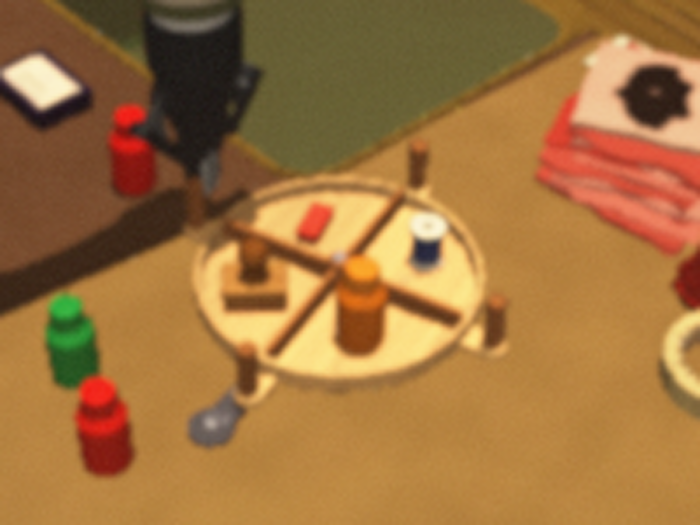

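The stamp is at crop (253,275) and has about 50° to go; everything is still standing.

{"op": "move_arm", "data": {"linear": [[-0.002,-0.023,0],[-0.005,-0.046,0],[-0.008,-0.07,0],[-0.013,-0.093,0],[-0.018,-0.116,0],[-0.025,-0.139,0],[-0.033,-0.161,0],[-0.042,-0.183,0],[-0.052,-0.205,0],[-0.064,-0.226,0]], "turn": [[0,0,-0.033],[0,0,-0.067],[0,0,-0.1],[0,0,-0.133],[0,0,-0.167],[0,0,-0.2],[0,0,-0.233],[0,0,-0.267],[0,0,-0.3],[0,0,-0.333]]}}

```text
t: 8.48
tcp_pos: [553.9, 29.1, 63.8]
ee_rot: [0.423, 0.906, 0.0, 0.0]
contact_force: [0.7, 0.5, -0.7]
finger_gap: -0.1
finger_force: 0.3
```

```bash
python3 - <<'E'
from g import *
arc(130,145,10)
c=viewer.camera('top');save(c,'crop5.png',(220,120,380,290),3.5)
E
```

```text
t 8.48 [553.9  29.1  63.8] phi 129.9 polar 136.8 130.1 F [ 0.7  0.5 -0.7] gap -0.07473227482467043 ov 22.0 q [-0.14  0.68 -0.03  2.13  0.05  0.33  0.49]
[[-0.003, -0.011, -0.004], [-0.003, -0.023, -0.004], [-0.004, -0.035, -0.004], [-0.005, -0.047, -0.004], [-0.007, -0.058, -0.004], [-0.008, -0.07, -0.004], [-0.01, -0.082, -0.004], [-0.013, -0.093, -0.004], [-0.015, -0.105, -0.004], [-0.018, -0.117, -0.004]]
[[0, 0, -0.018], [0, 0, -0.035], [0, 0, -0.051], [0, 0, -0.068], [0, 0, -0.085], [0, 0, -0.101], [0, 0, -0.118], [0, 0, -0.135], [0, 0, -0.151], [0, 0, -0.168]]
```

View pics/crop5.png

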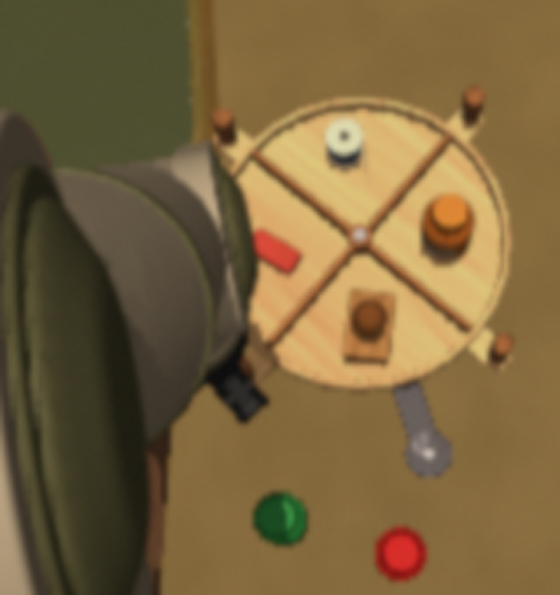

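The stamp's block top is at crop (370,325), its knob at (369,313), and the pointer runs from (407,390) to (428,453). I'll work out the remaining angle.

```bash
python3 - <<'E'
from g import *
c=viewer.camera('top')
f=lambda u,v:(220+u/3.5-.35,120+v/3.5-.35)
P={k:at(c,f(u,v),z)[:2] for k,(u,v,z) in dict(pa=(472,98,67),pb=(500,343,67),pc=(224,121,67),knob=(369,313,57),hub=(360,236,41),block=(372,322,45),bar=(407,390,7),rnd=(428,453,7)).items()}
print('centre from pegs pb/pc',(P['pb']+P['pc'])/2)
for k,p in P.items():
    d=p-C;print(k,p.round(),np.hypot(*d).round(1),(np.degrees(np.arctan2(d[1],d[0]))%360).round(1))
d=P['rnd']-P['bar'];print(np.degrees(np.arctan2(d[1],d[0]))%360)
for t in trace('stamp',c)[:1]:
    v,u=np.nonzero(t['region']);print(t['score'],u.mean(),v.mean(),at(c,(u.mean(),v.mean()),45))
E
```

```text
t 8.53 [552.5  27.7  63.7] phi 130.0 polar 136.6 130.9 F [-1.6 -0.8  0.4] gap -0.060533828392757956 ov 22.0 q [-0.13  0.68 -0.03  2.13  0.06  0.33  0.49]
centre from pegs pb/pc [648.04205161 -75.75132746]
pa [ 749. -159.] 135.1 322.1
pb [ 565. -175.] 125.7 232.3
pc [731.  24.] 133.1 48.1
knob [589. -83.] 53.4 187.6
hub [651. -76.] 8.6 356.1
block [585. -85.] 57.8 189.3
bar [ 541. -111.] 107.0 199.4
rnd [ 494. -126.] 156.2 198.9
197.88412010436423
0.48 325.59328358208955 212.63059701492537 [582.38311084 -83.93676627  45.        ]
```

Using the better centre (648,-76), the stamp is at about 187.5° and the pointer at about 198°, so 10.5° remain.

{"op": "move_arm", "data": {"linear": [[-0.002,-0.01,0],[-0.004,-0.02,0],[-0.006,-0.03,0],[-0.008,-0.04,0],[-0.01,-0.05,0],[-0.013,-0.06,0],[-0.016,-0.07,0],[-0.019,-0.079,0],[-0.021,-0.084,0],[-0.021,-0.084,0]], "turn": [[0,0,-0.013],[0,0,-0.026],[0,0,-0.039],[0,0,-0.052],[0,0,-0.065],[0,0,-0.078],[0,0,-0.091],[0,0,-0.104],[0,0,-0.117],[0,0,-0.117]]}}

```text
t: 9.47
tcp_pos: [538.5, 7.3, 63.8]
ee_rot: [0.339, 0.941, -0.0, 0.0]
contact_force: [0.4, 0.5, 0.4]
finger_gap: -0.1
finger_force: 0.0
```

```bash
python3 - <<'E'
from g import *
c=viewer.camera('top');save(c,'crop6.png',(220,120,380,290),3.5)
for t in trace('stamp',c)[:1]:
    v,u=np.nonzero(t['region']);p=at(c,(u.mean(),v.mean()),45)[:2];d=p-[648,-76];print(t['score'],p,np.hypot(*d),np.degrees(np.arctan2(d[1],d[0]))%360)
E
```

```text
t 9.47 [538.5   7.3  63.8] phi 140.4 polar 132.5 141.4 F [0.4 0.5 0.4] gap -0.06290960510546309 ov 22.0 q [-0.07  0.67 -0.07  2.16  0.14  0.31  0.62]
0.8 [585.0300004  -96.48887023] 66.2194431675105 198.0235981811595
```

View pics/crop6.png

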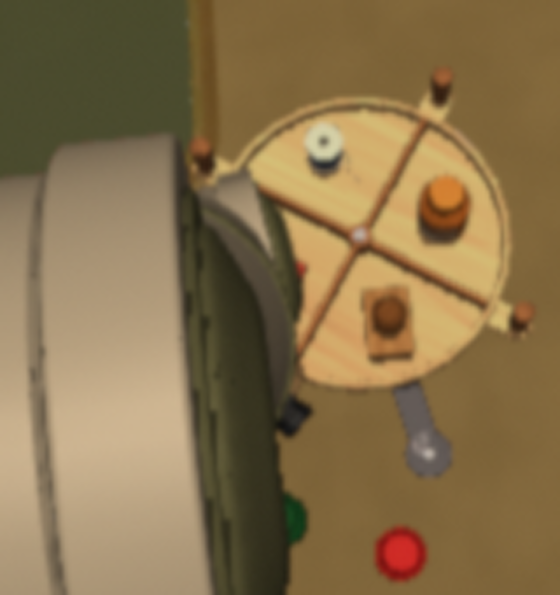

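The stamp (crop 388,322) is in line with the hub and the pointer. I'll back off and rise.

{"op": "move_arm", "data": {"linear": [[0.005,0.02,0],[0.01,0.04,0],[0.01,0.05,0],[0.01,0.05,-0.1],[0.01,0.05,-0.2],[0.01,0.05,-0.3],[0.01,0.05,-0.4],[0.01,0.05,-0.5],[0.01,0.05,-0.5],[0.01,0.05,-0.5]], "turn": [[0,0,0],[0,0,0],[0,0,0],[0,0,0],[0,0,0],[0,0,0],[0,0,0],[0,0,0],[0,0,0],[0,0,0]]}}

```text
t: 10.4
tcp_pos: [546.7, 22.0, 215.5]
ee_rot: [0.339, 0.941, 0.001, 0.002]
contact_force: [-0.2, -0.5, -1.0]
finger_gap: -0.0
finger_force: 0.0
```

```bash
python3 - <<'E'
from g import *
print(rel([480,250,250],140))
E
```

```text
t 10.4 [546.7  22.  215.5] phi 140.3 polar 136.3 134.3 F [-0.2 -0.5 -1. ] gap -0.005914883435182296 ov 22.0 q [-0.06  0.44 -0.12  2.04  0.08  0.66  0.65]
([0.656, 0.443, -0.116], np.float64(0.004))
```

{"op": "move_arm", "data": {"linear": [[0.66,0.44,-0.1],[0.66,0.44,-0.1],[0.66,0.44,-0.1],[0.66,0.44,-0.1],[0.66,0.44,-0.1],[0.66,0.44,-0.1],[0.66,0.44,-0.1],[0.66,0.44,-0.1]], "turn": [[0,0,0],[0,0,0],[0,0,0],[0,0,0],[0,0,0],[0,0,0],[0,0,0],[0,0,0]]}}

```text
t: 11.07
tcp_pos: [476.3, 251.7, 242.6]
ee_rot: [0.337, 0.941, -0.0, -0.001]
contact_force: [0.2, -0.6, -0.6]
finger_gap: 0.3
finger_force: 0.0
```

```bash
python3 - <<'E'
from g import *
c=viewer.camera('top');save(c,'crop7.png',(220,120,380,290),3.5)
for t in trace('stamp',c)[:1]:
    v,u=np.nonzero(t['region']);p=at(c,(u.mean(),v.mean()),45)[:2];d=p-[648,-76];print(t['score'],p,np.hypot(*d),np.degrees(np.arctan2(d[1],d[0]))%360)
E
```

```text
t 11.07 [476.3 251.7 242.6] phi 140.6 polar 366.7 116.9 F [ 0.2 -0.6 -0.6] gap 0.29054146275179143 ov 22.0 q [-0.49  0.39 -0.14  2.03  0.08  0.72  0.21]
0.51 [583.71647241 -97.03793861] 67.63850072975153 198.12161326857134
```

View pics/crop7.png

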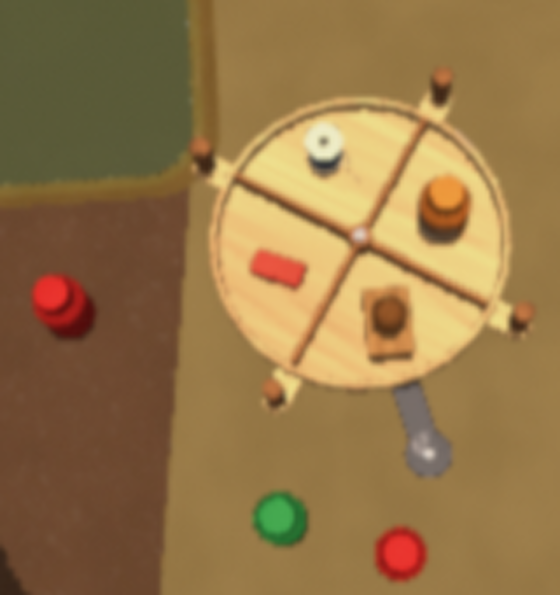

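The stamp (crop 388,322) lines up with the pointer (428,453) to well within tolerance. All four things are standing, and the arm is clear.

```bash
python3 -c "
from cell import r
print(r.job_done())"
```

```text
the job is handed in; nothing more can be done
None
```

I pushed the turntable round by one peg until the stamp stood in line with the pointer (about 198° for both), then backed the arm clear and handed the job in at about 11 s; no verdict was returned.

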